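# Seat the inking guide on its registration pins

## Robot

A 6-joint arm with a two-finger parallel gripper is mounted at the origin on the work surface. World frame = base frame: x ahead of the robot, y to its left, z up, the work surface at z = 0. Lengths are in m, angles in rad, forces in N, time in s.
With the tool pointing down it reaches from about 0.25 to 0.725 m from the base axis. Payload 4 kg.
Tool frame: the origin (TCP) lies midway between the tips of the shut fingers; the grasp point (between the pads) lies bot.tcp_to_grasp behind it (bot.tcp_to_grasp is the distance from the TCP to the grasp point, in m); z points along the fingers, y is the line along which they close (so a half turn about z gives the same grasp; the last joint's range is limited). The gripper opens to 85 mm and grips with 20 to 120 N. Pads are 22 mm wide; open, the fingers measure 114 mm over their backs; the gripper's body (76 mm by 85 mm) begins 54 mm behind the grasp point. The pads swing forward as they close: fully open they stand 13 mm farther back than shut.
Start: joints at [-1.277, 0.241, 0.005, 1.335, 0, 1.571], TCP at [0.145, -0.479, 0.231] pointing down, gripper open.
Joint ranges: [-2.72, 2.72], [-1.05, 1.87], [-1.09, 1.28], [-1.99, 2.15], [-1.42, 1.44], [-3.14, 3.14]. Speed limits (rad/s): [2.79, 2.79, 3.14, 3.14, 3.14, 3.14].

## Interface

Orientations are given as a unit quaternion [x, y, z, w].
In Python, from workcell import readout, camera, bot gives the robot as it stands. The module is installed in compiled form; this text tells all that it offers.
- The arm moves only by the tool jog_arm, never from a script. Its argument "motion" is a list of rows, each an object of numbers: "x", "y", "z": the shift along the tool's x, y, z in mm; "spin": the turn about the tool's z in degrees; "fingers": the closure, from -1 (fully open) to 1 (shut). A call has 1 to 8 rows; each row is the pose to reach, as a shift and turn from the pose commanded when the call began, along the tool's axes at that moment; what a row does not reach only later rows make up. A row lasts 1/8 s, in which the tool goes at most 62.5 mm and 10.7 degrees, less where a joint would pass 70% of its speed; a pose out of reach is approached as far as the arm can. A call with a gripper value outside its range is refused whole. The fingers move at their own pace and stop on an object; the grip force is fixed at half the most. Time passes only in rows, so rows that repeat a pose let the fingers close. It gives the time, the measured TCP pose, the force, the opening and the grip force at its end, in the units of the state.
- readout.get_obs(): the state, without advancing time (a new reading comes with each control period).
- camera(name): name is "side" or "top"; returns a dict with "pixels" (420x560x3 uint8, red, green, blue), "K" (3x3 intrinsics, pixels), "rvec" (rotation vector, rad) and "tvec" (3), from world to camera coordinates, as OpenCV has them. Camera axes: x right, y down, z forward; pixel columns grow to the right and rows downward; lengths in m; the calibration is good to about 2 mm. A picture is of the moment at which its call begins. There is no depth.
- bot.job_done(): hands the job in; it is judged then, once.
The state is a dict: "clock": time; "joint_pos": joint angles; "joint_vel": joint speeds; "tau": joint torques, N m; "eef_pos": TCP position; "tool_rot": TCP orientation; "ft_force": force on the tool from outside, world axes, zero at the start; "ft_torque": the same for the moment, N m; "grip_width": finger opening in m; "grasp_force": force on a finger pad.
Only numpy, scipy, OpenCV 4.12 (cv2) and the standard library are available. Lean on these libraries where they do the work, as an engineer would, in place of code of your own. Each camera call takes 0.05 s, during which the arm holds its last target. There are 200 camera calls.

## Task

On the artist's board the amber see-through inking guide is lying on top of the two brass registration pins instead of over them. With the fingertips nudge the guide sideways, never picking it up or lifting it, until its round hole and its slot drop over the two pins and it lies flat on the board; then take the hand away. Leave the ink jar, eraser, marker and pen cup where they are.

Things in the scene. Friction and masses are not known exactly. Their poses are not given: they have to be found in the camera images.
- board: Pale wooden drawing board fixed to the table, 300 (x) x 340 (y) x 15 mm thick; origin at the centre of its underside, on the table; x points away from the robot, y left, z up, yawed up to 20 degrees. A page and a dark steel strip (along y at x = +54.5 mm) lie level on it. Two brass pins with half-ball tops, 10 mm diameter, stand on the strip, 9 mm above the board's top.
- pin_left (a point): Foot of the left brass pin on the board's top face (board frame 54.5, +60, 15 mm). Goes into the guide's round hole.
- pin_right (a point): Foot of the right brass pin on the board's top face (board frame 54.5, -60, 15 mm). Goes into the guide's slot.
- guide: Loose rigid clear-amber acrylic plate, 185 (x) x 220 (y) x 6 mm, about 250 g; origin at the centre of its underside. It starts 22 to 40 mm too near the robot, up to 25 mm sideways and 7 degrees askew, its far part on the pin tops, its near edge on the board. Slides when pushed; drops 9 mm as holes meet pins. Seated: axes along the board's, origin at board x = 20, y = 0, z = 15 mm.
- window (a point): Centre, at the guide's underside, of its rectangular through-window, 70 (x) x 100 mm (y) (guide frame -22.5, 0, 0 mm). Closed fingers fit in it and can push its inner edges in any direction; the guide's outer edges can be pushed too.
- hole_left (a point): Centre of the guide's round through-hole, 14 mm diameter, at its underside (guide frame 34.5, +60, 0 mm).
- slot_right (a point): Centre of the guide's through-slot, 14 mm (x) x 22 mm (y), at its underside (guide frame 34.5, -60, 0 mm).
- ink_bottle: Small loose ink jar, 44 mm diameter, 55 mm high, on the table left of the board; origin at the centre of its underside. Not to be disturbed.
- eraser: Loose white eraser 55 x 24 x 14 mm on the table right of the board; origin at the centre of its underside. Not to be disturbed.
- marker: Loose blue marker with black cap, 135 mm long, 16 mm thick, lying on the table right of the board; origin on its underside, 50 mm from the end of the barrel. Not to be disturbed.
- pen_cup: Loose black pen cup, 76 mm diameter, 85 mm high, pens up to 162 mm above the table, on the table left of the board; origin at the centre of its underside. Not to be disturbed.

How it is judged:
At the end, for the whole second after the job is handed in: Both pins stand in their holes (round hole centre within 4 mm of the left pin, slot centre within 9 mm of the right pin), the guide lies flat (underside within 2.5 mm of the board at both holes, tilt under 0.02 rad) and is at rest (z of each of hole_left, slot_right in the frame of board below 0.0175 m and angle between guide's own z axis and vertical below 0.02 rad and horizontal distance between hole_left and pin_left below 0.004 m and horizontal distance between slot_right and pin_right below 0.009 m and linear speed of guide below 0.01 m/s); the robot touches nothing.
It fails at once if the guide is lifted (its centre more than 14 mm above the board's top) or tipped up (tilt over 0.2 rad) (z of guide in the frame of board above 0.029 m or angle between guide's own z axis and vertical above 0.2 rad).
It fails at once if a bystander (ink jar, eraser, marker, pen cup) is moved more than 15 mm (distance of any of ink_bottle, eraser, marker, pen_cup from where it was at the start of the episode above 0.015 m).
It also fails if it takes over 72 s, if anything falls off the work surface, if the arm or the gripper's body presses on something with over 40 N, if the wrist force passes 120 N, or if a joint passes its speed limit or range.

## Working session

There is one attempt and no reset: what is moved stays moved. The work goes in short steps, Python scripts to look and compute and a tool call to move; the robot and the scene stay as the last step left them, time stands still between calls to the robot, and variables do not carry over. Pictures are saved under pics/ and viewed, at most 10 in all, crops included, and the job is handed in when it is done.

Besides the shell and the picture viewer there is one more tool, called after "Emit:" as name(argument=value, ...) on one line, values as JSON. jog_arm: Moves the arm, as the interface text tells. Its arguments: {"type":"object","properties":{"motion":{"type":"array"}},"required":["motion"]}

```bash
mkdir -p pics; python3 - <<'E'
from workcell import readout,camera,bot
import cv2,numpy as np
o=readout.get_obs();print(o['clock'],o['eef_pos'],o['tool_rot'],bot.tcp_to_grasp)
for n in('top','side'):
    c=camera(n);cv2.imwrite(f'pics/{n}0.png',c['pixels'][...,::-1]);print(n,c['K'].tolist(),c['rvec'],c['tvec'])
E
```

```text
0.0 [ 0.14461001 -0.47798242  0.23041927] [ 9.89231911e-01  1.46352817e-01 -1.55661175e-04 -1.02672486e-03] 0.0187
top [[518.4005398879302, 0.0, 276.41778986608847], [0.0, 518.4005398879302, 209.90657069161585], [0.0, 0.0, 1.0]] [ 2.16198741 -2.13534609  0.12533835] [0.0358529  0.56651772 1.0819509 ]
side [[452.37928199424067, 0.0, 275.81314680766184], [0.0, 452.37928199424067, 217.81900786926917], [0.0, 0.0, 1.0]] [ 0.11076547 -2.78328655  1.3263621 ] [0.57007387 0.04899583 0.99618011]
```

View pics/top0.png

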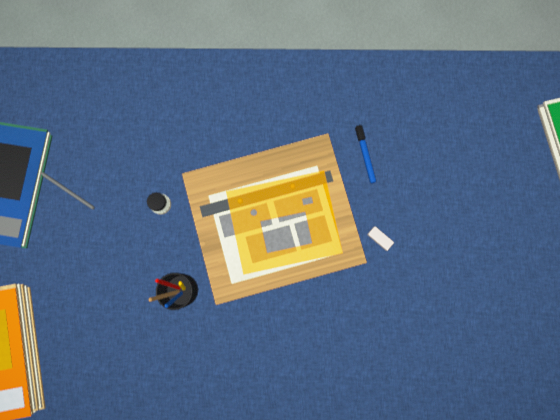

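View pics/side0.png

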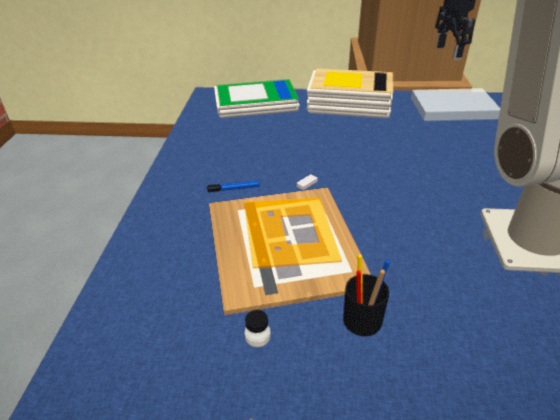

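Top view: board with corners near (183,173), (329,134), (366,262) and (217,304), and the amber guide on it. The jar is at (158,203), the cup at (177,290), the marker at (366,155) and the eraser at (380,238). Next I'll measure the corners.

```bash
cat >h.py <<'E'
import cv2,numpy as np
from workcell import readout,camera,bot
def ray(c,uv,z):
    R=cv2.Rodrigues(np.array(c['rvec']))[0];t=np.array(c['tvec']).ravel()
    uv=np.atleast_2d(np.asarray(uv,float))
    d=np.c_[uv,np.ones(len(uv))]@np.linalg.inv(c['K']).T@R
    o=-R.T@t
    return o+d*((np.broadcast_to(z,len(uv))-o[2])/d[:,2])[:,None]
def proj(c,P): return cv2.projectPoints(np.asarray(P,float),np.array(c['rvec']),np.array(c['tvec']),c['K'],None)[0].reshape(-1,2)
def quad(m):
    """line-fitted corners of the biggest blob"""
    cs=cv2.findContours(m,cv2.RETR_EXTERNAL,cv2.CHAIN_APPROX_NONE)[0]
    k=max(cs,key=cv2.contourArea);h=cv2.convexHull(k)
    b=cv2.boxPoints(cv2.minAreaRect(h))
    q=cv2.approxPolyN(h,4).reshape(4,2).astype(float) if hasattr(cv2,'approxPolyN') else b
    p=k.reshape(-1,2).astype(float);L=[]
    for i in range(4):
        a,e=q[i],q[(i+1)%4];n=np.linalg.norm(e-a);u=(e-a)/n
        s=(p-a)@u;w=np.abs((p-a)@[-u[1],u[0]])
        f=cv2.fitLine(p[(s>.12*n)&(s<.88*n)&(w<4)].astype(np.float32),cv2.DIST_HUBER,0,.01,.01).ravel()
        L.append(np.cross([f[2],f[3],1],[f[2]+f[0],f[3]+f[1],1]))
    x=[np.cross(L[i-1],L[i]) for i in range(4)]
    return np.array([v[:2]/v[2] for v in x])
def big(m,k=3):
    m=cv2.morphologyEx(m.astype(np.uint8),cv2.MORPH_OPEN,np.ones((k,k),np.uint8))
    n,l,s,_=cv2.connectedComponentsWithStats(m)
    return (l==1+np.argmax(s[1:,4])).astype(np.uint8)
def masks(c,roi):
    hsv=cv2.cvtColor(c['pixels'],cv2.COLOR_RGB2HSV).astype(int);H,S,V=np.moveaxis(hsv,2,0)
    x0,y0,x1,y1=roi;R=np.zeros(H.shape,bool);R[y0:y1,x0:x1]=1
    board=big(R&~((H>95)&(H<130)&(S>90)))
    amber=(R&(H>14)&(H<30)&(S>175))
    return board,amber.astype(np.uint8)
ROI={'top':(170,120,380,315),'side':(195,180,385,312)}
E
python3 - <<'E'
from h import *
for n in('top','side'):
    c=camera(n);b,a=masks(c,ROI[n]);a=big(a,2)
    try:
        q=quad(b);print(n,'board',q.round(1).tolist());w=ray(c,q,.015);print(w.round(4).tolist(),np.linalg.norm(w-np.roll(w,-1,0),axis=1).round(4))
        q=quad(a);print('amber',q.round(1).tolist());w=ray(c,q,.026);print(w.round(4).tolist(),np.linalg.norm(w-np.roll(w,-1,0),axis=1).round(4))
    except Exception as e: print(e)
    x0,y0,x1,y1=ROI[n]
    im=cv2.resize(c['pixels'][y0:y1,x0:x1,::-1],None,fx=3.6,fy=3.0,interpolation=cv2.INTER_CUBIC)
    im=cv2.resize(c['pixels'][y0:y1,x0:x1,::-1],None,fx=3,fy=3,interpolation=cv2.INTER_CUBIC)
    cv2.imwrite(f'pics/{n}c.png',im); cv2.imwrite(f'pics/{n}m.png',cv2.resize(a[y0:y1,x0:x1]*255,None,fx=3,fy=3))
E
```

```text
top board [[366.8, 262.5], [215.1, 305.0], [180.8, 172.9], [327.9, 132.6]]
[[0.4563, -0.1543, 0.015], [0.3609, 0.1725, 0.015], [0.6495, 0.257, 0.015], [0.7448, -0.0699, 0.015]] [0.3405 0.3007 0.3405 0.3007]
OpenCV(4.12.0) /io/opencv/modules/imgproc/src/linefit.cpp:50: error: (-215:Assertion failed) count > 0 in function 'fitLine2D_wods'

side board [[409.1, 309.9], [223.0, 311.1], [208.8, 205.9], [317.5, 176.4]]
[[0.305, 0.2304, 0.015], [0.6476, 0.258, 0.015], [0.7398, -0.0574, 0.015], [0.4809, -0.2007, 0.015]] [0.3437 0.3286 0.2959 0.4656]
amber [[339.9, 259.5], [255.8, 268.3], [245.5, 202.6], [319.0, 198.5]]
[[0.43, 0.1175, 0.026], [0.5985, 0.1543, 0.026], [0.6502, -0.062, 0.026], [0.4757, -0.0891, 0.026]] [0.1726 0.2224 0.1767 0.2116]
```

View pics/topc.png

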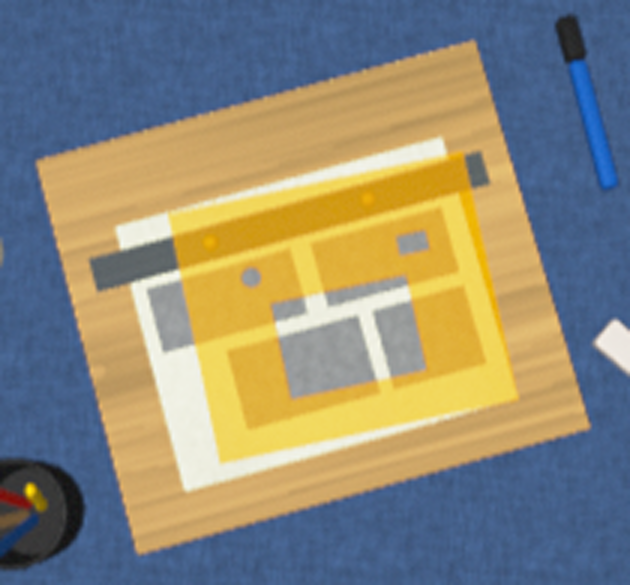

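View pics/topm.png

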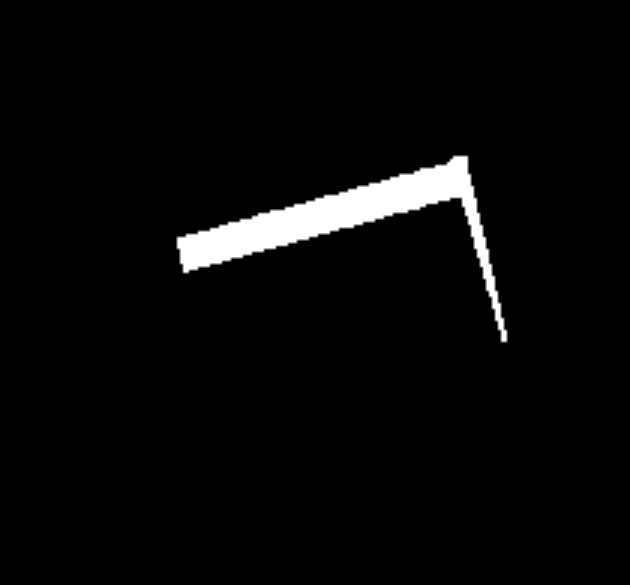

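Board corners measure 0.3405 x 0.3007 m, as they should. In the crop the pins are at (209,241) and (367,198), the hole at (250,277) and the slot at (412,242). The amber mask only caught the dark areas, so I'll loosen it.

```bash
cat >>h.py <<'E'
def rigid(A,B):
    A,B=np.array(A),np.array(B);a,b=A.mean(0),B.mean(0);U,_,V=np.linalg.svd((A-a).T@(B-b))
    D=np.diag([1,np.linalg.det(V.T@U.T)]);R=V.T@D@U.T
    return R,b-R@a
BC=np.array([[-150,-170],[-150,170],[150,170],[150,-170]])/1000
def order(q,R):  # board-frame order: near-right, near-left, far-left, far-right
    p=q@R; p=p-p.mean(0); return [int(np.argmax(p@s)) for s in ([-1,-1],[-1,1],[1,1],[1,-1])]
def boardpose():
    c=camera('top');b,_=masks(c,ROI['top']);w=ray(c,quad(b),.015)[:,:2]
    a0=np.radians(16);R0=np.array([[np.cos(a0),-np.sin(a0)],[np.sin(a0),np.cos(a0)]])
    return rigid(BC,w[order(w,R0)])
def guide(c,R,t,zfar=.027,zn=.021,corners=True):
    """guide features in board frame (mm): dict"""
    hsv=cv2.cvtColor(c['pixels'],cv2.COLOR_RGB2HSV).astype(int);H,S,V=np.moveaxis(hsv,2,0)
    x0,y0,x1,y1=ROI['top'];m=np.zeros(H.shape,bool);m[y0:y1,x0:x1]=1
    m=big(m&(H>14)&(H<32)&(S>152),2)
    cs,h=cv2.findContours(m,cv2.RETR_CCOMP,cv2.CHAIN_APPROX_NONE)
    out=[];tob=lambda uv,z:1000*((ray(c,uv,z)[:,:2]-t)@R)
    fill=np.zeros_like(m)
    for i,k in enumerate(cs):
        if h[0,i,3]<0: cv2.drawContours(fill,cs,i,1,-1)
    n,l,s,ce=cv2.connectedComponentsWithStats(((fill==1)&(m==0)).astype(np.uint8),connectivity=4)
    for i in range(1,n):
        if s[i,4]>6:
            z=zn if s[i,4]>200 else zfar
            out.append((int(s[i,4]),tob(ce[i],z)[0].round(1).tolist()))
    q=quad(fill);o=tob(q,.024)[order(ray(c,q,.024)[:,:2],R)]
    return out,o.round(1),m
E
python3 - <<'E'
from h import *
R,t=boardpose();np.savez('b.npz',R=R,t=t);print(t,np.degrees(np.arctan2(R[1,0],R[0,0])))
c=camera('top');f,o,m=guide(c,R,t);print(f);print(o.tolist());
A=np.array([[-92.5,-110],[-92.5,110],[92.5,110],[92.5,-110]]);r,tt=rigid(A,o);print('fit',tt,np.degrees(np.arctan2(r[1,0],r[0,0])),(o-A@r.T-tt).round(1).tolist())
for p in([34.5,60],[34.5,-60],[-22.5,0]):print(r@p+tt)
print('pins seen',1000*((ray(c,[[239.7,200.3],[292.3,186]],.024)[:,:2]-t)@R))
E
```

```text
[0.55285083 0.05137257] 16.28651390316589
[(77, [10.5, -83.1]), (41, [18.0, 36.2]), (1574, [-42.4, -20.3])]
[[-115.2, -125.8], [-102.3, 88.2], [76.1, 82.4], [63.5, -137.2]]
fit [-19.475 -23.1  ] -3.1169421819817575 [[2.6, 2.1], [3.6, -3.6], [-2.8, 0.7], [-3.4, 0.8]]
[18.23640642 34.93533256]
[ 11.71151745 -84.88714372]
[-41.9417143  -21.87658332]
pins seen [[ 54.02215951  59.62535611]
 [ 53.52863155 -59.91470512]]
```

```bash
cat >>h.py <<'E'
def toolshift(xb,yb):
    """mm shift in tool x,y from current TCP to board-frame point (mm); also tcp in board frame, tool yaw rel. board (deg)"""
    d=np.load('b.npz');R,t=d['R'],d['t'];o=readout.get_obs();q=np.array(o['tool_rot'])
    from scipy.spatial.transform import Rotation as Ro
    M=Ro.from_quat(q).as_matrix();w=np.r_[R@(np.array([xb,yb])/1000)+t,o['eef_pos'][2]]-o['eef_pos']
    X=M[:2,0];yaw=np.degrees(np.arctan2(X[1],X[0])-np.arctan2(R[1,0],R[0,0]))
    print('t',o['clock'],'shift',(1000*M.T@w).round(1),'tcp_b',(1000*(np.array(o['eef_pos'])[:2]-t)@R).round(1),'z',round(o['eef_pos'][2]*1000,1),'yaw',yaw.round(2),'w',o['grip_width'],'F',np.round(o['ft_force'],1))
E
python3 -c "
from h import *
toolshift(-42.4,-20.3)"
```

```text
t 0.3 shift [ 5.014e+02 -3.690e+02  3.000e-01] tcp_b [-540.3 -394. ] z 231.0 yaw 0.54 w 0.08534494585058285 F [0.3 0.5 0.9]
```

Emit:
jog_arm(motion=[{"x": 45,"y": -35,"z": 0,"fingers": -0.4},{"x": 90,"y": -66,"z": 0,"fingers": -0.4},{"x": 135,"y": -99,"z": 0,"fingers": -0.4},{"x": 180,"y": -132,"z": 0,"fingers": -0.4},{"x": 225,"y": -165,"z": 0,"fingers": -0.4},{"x": 270,"y": -199,"z": 0,"fingers": -0.4},{"x": 315,"y": -232,"z": 0,"fingers": -0.4},{"x": 360,"y": -265,"z": 0,"fingers": -0.4}])

```text
validation failed for argument at $.mo...
```

```bash
python3 -c "
from h import *
toolshift(-42.4,-20.3)"
```

```text
t 0.3 shift [ 5.014e+02 -3.690e+02  3.000e-01] tcp_b [-540.3 -394. ] z 231.0 yaw 0.54 w 0.08534494585058285 F [0.3 0.5 0.9]
```

The call was refused and the arm did not move. I left out "spin", so I'll try again with every key present.

Emit:
jog_arm(motion=[{"x": 45,"y": -33,"z": 0,"spin": 0,"fingers": -0.4},{"x": 90,"y": -66,"z": 0,"spin": 0,"fingers": -0.4},{"x": 135,"y": -99,"z": 0,"spin": 0,"fingers": -0.4},{"x": 180,"y": -132,"z": 0,"spin": 0,"fingers": -0.4},{"x": 225,"y": -165,"z": 0,"spin": 0,"fingers": -0.4},{"x": 270,"y": -199,"z": 0,"spin": 0,"fingers": -0.4},{"x": 315,"y": -232,"z": 0,"spin": 2,"fingers": -0.4},{"x": 360,"y": -265,"z": 0,"spin": 4,"fingers": -0.4}])

```text
clock: 1.3
eef_pos: [0.4135, -0.1191, 0.2315]
tool_rot: [0.994, 0.111, 0.0, 0.0]
ft_force: [0.5, -0.6, 0.4]
grip_width: 0.0597
grasp_force: 0.0
```

```bash
python3 -c "
from h import *
toolshift(-42.4,-20.3)"
```

```text
t 1.3 shift [ 132.5 -112.6    0. ] tcp_b [-181.5 -124.6] z 231.5 yaw -3.52 w 0.05967465639024101 F [ 0.5 -0.6  0.4]
```

Emit:
jog_arm(motion=[{"x": 44,"y": -37,"z": 0,"spin": 0,"fingers": -0.4},{"x": 88,"y": -75,"z": 20,"spin": 0,"fingers": -0.4},{"x": 132,"y": -112,"z": 60,"spin": 0,"fingers": -0.4},{"x": 132,"y": -112,"z": 110,"spin": 0,"fingers": -0.4},{"x": 132,"y": -112,"z": 155,"spin": 0,"fingers": -0.4},{"x": 132,"y": -112,"z": 180,"spin": 0,"fingers": -0.4},{"x": 132,"y": -112,"z": 180,"spin": 0,"fingers": -0.4}])

```text
clock: 2.17
eef_pos: [0.5142, 0.0179, 0.0491]
tool_rot: [0.994, 0.112, -0.003, -0.0]
ft_force: [0.5, 0.6, 0.6]
grip_width: 0.06
grasp_force: 0.0
```

```bash
python3 -c "
from h import *
toolshift(-42.4,-20.3)
c=camera('side');x0,y0,x1,y1=195,130,385,312
cv2.imwrite('pics/side1.png',cv2.resize(c['pixels'][y0:y1,x0:x1,::-1],None,fx=3,fy=3,interpolation=cv2.INTER_CUBIC))"
```

```text
t 2.175 shift [ 4.  -1.3 -0. ] tcp_b [-46.5 -21.3] z 49.1 yaw -3.44 w 0.060000883565300686 F [0.5 0.6 0.6]
```

View pics/side1.png

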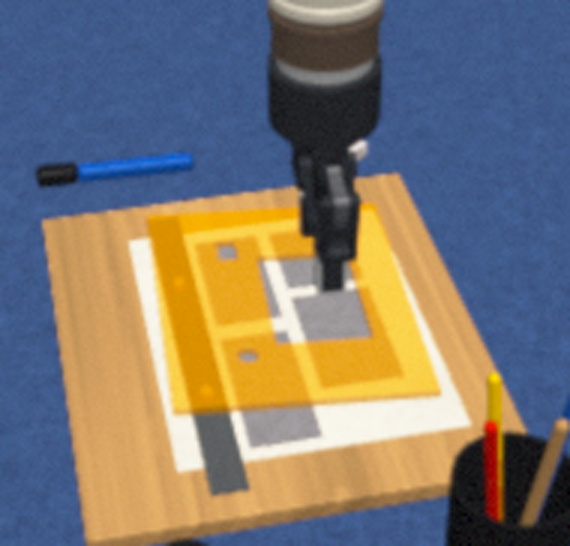

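The left fingertip is at crop (331,288), above the window and clear of its edges. I'll descend carefully.

Emit:
jog_arm(motion=[{"x": 3,"y": 0,"z": 15,"spin": 0,"fingers": -0.4},{"x": 3,"y": 0,"z": 24,"spin": 0,"fingers": -0.4},{"x": 3,"y": 0,"z": 29,"spin": 0,"fingers": -0.4},{"x": 3,"y": 0,"z": 29,"spin": 0,"fingers": -0.4}])

```text
clock: 2.72
eef_pos: [0.519, 0.0185, 0.022]
tool_rot: [0.994, 0.112, -0.0, -0.0]
ft_force: [0.8, -0.4, -0.3]
grip_width: 0.0599
grasp_force: 0.0
```

Emit:
jog_arm(motion=[{"x": 0,"y": 0,"z": 1,"spin": 0,"fingers": -0.4},{"x": 0,"y": 0,"z": 2,"spin": 0,"fingers": -0.4},{"x": 0,"y": 0,"z": 2,"spin": 0,"fingers": -0.4}])

```text
clock: 3.1
eef_pos: [0.5195, 0.0185, 0.0204]
tool_rot: [0.994, 0.112, 0.0, 0.0]
ft_force: [-0.3, -0.1, -0.1]
grip_width: 0.0599
grasp_force: 0.0
```

Emit:
jog_arm(motion=[{"x": 0,"y": 0,"z": 1,"spin": 0,"fingers": -0.4},{"x": 0,"y": 0,"z": 2,"spin": 0,"fingers": -0.4},{"x": 0,"y": 0,"z": 2,"spin": 0,"fingers": -0.4}])

```text
clock: 3.48
eef_pos: [0.5193, 0.0185, 0.0182]
tool_rot: [0.994, 0.112, -0.0, -0.0]
ft_force: [-0.3, -0.5, 0.3]
grip_width: 0.0596
grasp_force: 0.0
```

```bash
python3 -c "
from h import *
toolshift(-42.4,-20.3)
c=camera('side');x0,y0,x1,y1=195,130,385,312
cv2.imwrite('pics/side2.png',cv2.resize(c['pixels'][y0:y1,x0:x1,::-1],None,fx=3,fy=3,interpolation=cv2.INTER_CUBIC))"
```

```text
t 3.475 shift [-1.1 -1.8  0. ] tcp_b [-41.5 -22.1] z 18.2 yaw -3.45 w 0.059566285907911715 F [-0.3 -0.5  0.3]
```

View pics/side2.png

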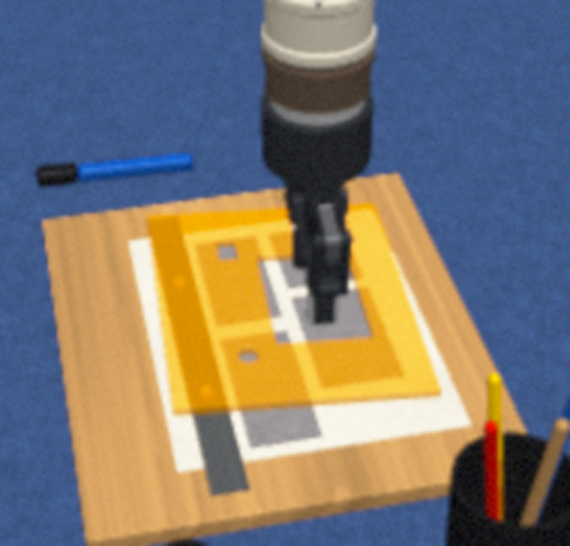

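The tip is at crop (323,321), inside the window whose left edge is near y=338. I'll go a little lower, watching the force.

Emit:
jog_arm(motion=[{"x": 0,"y": 0,"z": 1,"spin": 0,"fingers": -0.4},{"x": 0,"y": 0,"z": 2,"spin": 0,"fingers": -0.4},{"x": 0,"y": 0,"z": 2,"spin": 0,"fingers": -0.4}])

```text
clock: 3.9
eef_pos: [0.5193, 0.0185, 0.0162]
tool_rot: [0.994, 0.112, -0.0, -0.0]
ft_force: [0.5, 0.0, 0.6]
grip_width: 0.0599
grasp_force: 0.0
```

Emit:
jog_arm(motion=[{"x": 0,"y": 0,"z": 1,"spin": 0,"fingers": -0.4},{"x": 0,"y": 0,"z": 2,"spin": 0,"fingers": -0.4},{"x": 0,"y": 0,"z": 2,"spin": 0,"fingers": -0.4}])

```text
clock: 4.28
eef_pos: [0.5193, 0.0185, 0.0142]
tool_rot: [0.994, 0.112, -0.0, -0.0]
ft_force: [-0.8, 0.1, -0.4]
grip_width: 0.0597
grasp_force: 0.0
```

Emit:
jog_arm(motion=[{"x": 0,"y": 0,"z": 1,"spin": 0,"fingers": -0.4},{"x": 0,"y": 0,"z": 2,"spin": 0,"fingers": -0.4},{"x": 0,"y": 0,"z": 2,"spin": 0,"fingers": -0.4}])

```text
clock: 4.65
eef_pos: [0.5193, 0.0185, 0.0122]
tool_rot: [0.994, 0.112, -0.0, -0.0]
ft_force: [0.7, 0.4, -1.0]
grip_width: 0.06
grasp_force: 0.0
```

There is no contact yet, and the depth is enough. Next I'll go forward to the window's far edge and turn to the board's heading.

Emit:
jog_arm(motion=[{"x": 10,"y": 0,"z": 0,"spin": 0,"fingers": -0.4},{"x": 18,"y": 0,"z": 0,"spin": 0,"fingers": -0.4},{"x": 23,"y": 0,"z": 0,"spin": 0,"fingers": -0.4},{"x": 27,"y": 0,"z": 0,"spin": 0,"fingers": -0.4},{"x": 30,"y": 0,"z": 0,"spin": -1,"fingers": -0.4},{"x": 32,"y": 0,"z": 0,"spin": -2,"fingers": -0.4},{"x": 33,"y": 0,"z": 0,"spin": -3,"fingers": -0.4},{"x": 34,"y": 0,"z": 0,"spin": -4,"fingers": -0.4}])

```text
clock: 5.65
eef_pos: [0.5524, 0.026, 0.0123]
tool_rot: [0.989, 0.147, -0.0, 0.0]
ft_force: [-1.9, -0.4, 1.6]
grip_width: 0.0596
grasp_force: 0.7
```

```bash
cat >look.py <<'E'
from h import *
import sys
d=np.load('b.npz');R,t=d['R'],d['t'];toolshift(-2.5,0)
c=camera('top');f,o,m=guide(c,R,t);print(f);print(o.tolist())
if len(sys.argv)>1:
    x0,y0,x1,y1=ROI['top'];cv2.imwrite(sys.argv[1],cv2.resize(c['pixels'][y0:y1,x0:x1,::-1],None,fx=3,fy=3,interpolation=cv2.INTER_CUBIC))
E
python3 look.py pics/t1.png
```

```text
t 5.65 shift [  5.3 -24.2  -0. ] tcp_b [ -7.5 -24.3] z 12.3 yaw 0.61 w 0.05957105203767994 F [-1.9 -0.4  1.6]
[]
[[-77.1, 85.1], [-77.1, 85.1], [84.9, 85.9], [84.5, 22.1]]
```

View pics/t1.png

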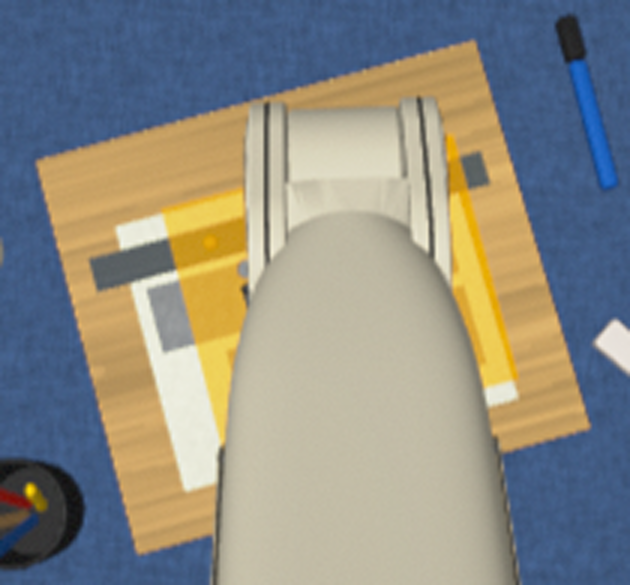

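The arm covers the centre, but the guide's far-left corner shows at board (85,86). The left edge is parallel to the board, so the guide is now squared. It needs about 27 mm forward and 24 mm left, so left first.

Emit:
jog_arm(motion=[{"x": 0,"y": -5,"z": 0,"spin": 0,"fingers": -0.4},{"x": 1,"y": -9,"z": 0,"spin": 0.5,"fingers": -0.4},{"x": 2,"y": -13,"z": 0,"spin": 0.5,"fingers": -0.4},{"x": 3,"y": -17,"z": 0,"spin": 0.5,"fingers": -0.4},{"x": 4,"y": -21,"z": 0,"spin": 0.5,"fingers": -0.4},{"x": 5,"y": -24,"z": 0,"spin": 0.5,"fingers": -0.4},{"x": 6,"y": -26,"z": 0,"spin": 0.5,"fingers": -0.4},{"x": 7,"y": -26,"z": 0,"spin": 0.5,"fingers": -0.4}])

```text
clock: 6.7
eef_pos: [0.5512, 0.0533, 0.0123]
tool_rot: [0.99, 0.142, -0.0, -0.0]
ft_force: [-1.9, -0.6, 1.3]
grip_width: 0.0598
grasp_force: 1.1
```

```bash
python3 look.py pics/t2.png; python3 -c "
from h import *
c=camera('side');x0,y0,x1,y1=195,170,385,312
cv2.imwrite('pics/side3.png',cv2.resize(c['pixels'][y0:y1,x0:x1,::-1],None,fx=4,fy=4,interpolation=cv2.INTER_CUBIC))"
```

```text
t 6.7 shift [-1.5  2.3 -0. ] tcp_b [-1.   2.3] z 12.3 yaw 0.06 w 0.05982379329144772 F [-1.9 -0.6  1.3]
[]
[[-95.6, -111.4], [-93.6, -55.8], [88.7, -86.2], [88.2, -116.4]]
```

View pics/side3.png

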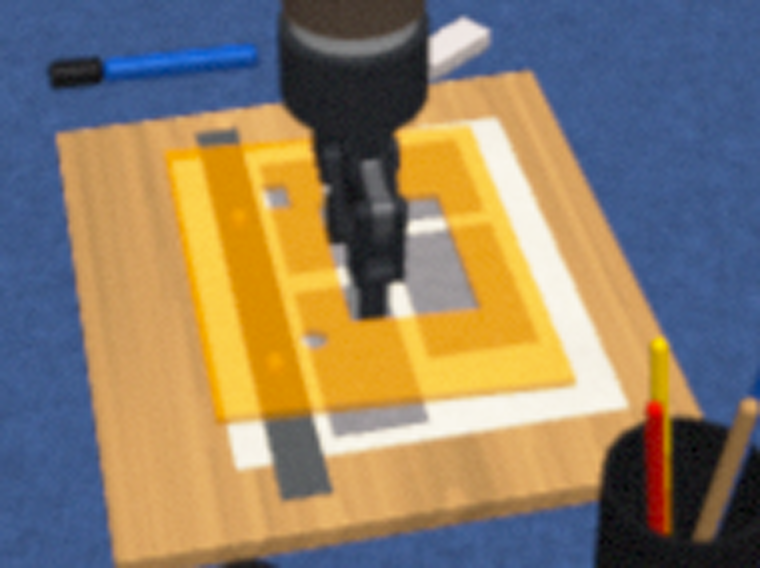

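The guide is still square. In the crop the pins are at (275,362) and (239,214), the hole at (315,340) and the slot at (276,197). I'll convert these from the side view.

```bash
cat >>h.py <<'E'
def sideholes(z=.027):
    d=np.load('b.npz');R,t=d['R'],d['t'];toolshift(-2.5,0)
    c=camera('side');H,S,V=np.moveaxis(cv2.cvtColor(c['pixels'],cv2.COLOR_RGB2HSV).astype(int),2,0)
    m=((H>12)&(H<34)&(S>152)).astype(np.uint8);x0,y0,x1,y1=ROI['side'];k=np.zeros_like(m);k[y0:y1,x0:x1]=m[y0:y1,x0:x1];k=big(k,2)
    hull=np.zeros_like(k);cv2.fillConvexPoly(hull,cv2.convexHull(max(cv2.findContours(k,0,1)[0],key=cv2.contourArea)),1)
    n,l,s,ce=cv2.connectedComponentsWithStats(((hull==1)&(k==0)).astype(np.uint8),connectivity=4)
    for i in range(1,n):
        if s[i,4]>5 and s[i,2]>2: print(s[i,4],ce[i].round(1),(1000*(ray(c,ce[i],z)[0,:2]-t)@R).round(1))
    return c,R,t
E
python3 - <<'E'
from h import *
c,R,t=sideholes()
p=np.array([[275,362],[239,214],[315,340],[276,197]]);p=(p+.5)/4-.5+[195,170]
print((1000*(ray(c,p,[.024,.024,.027,.027])[:,:2]-t)@R).round(1), proj(c,np.c_[(R@np.array([[54.5,54.5],[60,-60]])/1000).T+t,[.024,.024]]))
E
```

```text
t 6.8 shift [-1.6  2.2 -0. ] tcp_b [-0.9  2.2] z 12.3 yaw 0.05 w 0.060068671055750776 F [-1.  -0.1  0.3]
10 [303.5 203. ] [ -72.6 -102.7]
1265 [292.2 229.1] [-25.3 -15.6]
11 [250.4 206.4] [  52.7 -117.5]
36 [264.2 220.2] [ 29.8 -59.6]
19 [273.7 256. ] [31.  59.8]
8 [315.5 269. ] [-43.5 114.4]
13 [305.3 270.3] [-22.7 113.6]
8 [276.2 273.8] [ 35.7 110.5]
6 [284.5 273. ] [ 19.3 112. ]
18 [257.2 276.1] [ 73.6 108.7]
6 [268.5 275. ] [ 51.3 110.6]
[[ 53.5  64.2]
 [ 52.8 -57.8]
 [ 30.8  55.6]
 [ 30.2 -64.5]] [[262.55487652 258.81710202]
 [253.47412273 222.61297685]]
```

```bash
python3 - <<'E'
from h import *
d=np.load('b.npz');R,t=d['R'],d['t'];c=camera('side')
g=np.mean([camera('side')['pixels'].astype(float) for _ in range(3)],axis=0)
def cen(u,v,W):
    p=W[v-4:v+5,u-4:u+5];p=np.clip(p-np.percentile(p,70),0,None);y,x=np.mgrid[v-4:v+5,u-4:u+5];return (p*x).sum()/p.sum(),(p*y).sum()/p.sum()
np.set_printoptions(linewidth=200)
print(g[255:266,257:270,0].astype(int));print(g[250:262,267:282,2].astype(int))
P=[cen(263,260,g[...,0]),cen(254,223,g[...,0]),cen(273,255,g[...,2]),cen(264,219,g[...,2])]
print(np.round(P,1),(1000*(ray(c,P,[.0235,.0235,.027,.027])[:,:2]-t)@R).round(1))
E
```

```text
[[218 217 216 216 217 218 218 217 217 218 220 238 245]
 [219 217 217 218 218 218 218 217 216 218 219 234 246]
 [222 217 217 218 217 219 219 219 218 217 218 225 245]
 [225 218 218 217 219 224 232 231 223 218 216 222 241]
 [227 218 216 218 223 234 240 238 229 221 218 220 236]
 [232 219 218 218 225 236 240 241 234 223 219 219 234]
 [236 221 218 217 223 232 237 237 231 222 219 218 227]
 [240 224 218 217 221 228 231 232 227 222 218 218 221]
 [243 228 219 217 219 221 225 225 223 219 218 217 220]
 [247 231 220 218 217 218 220 221 219 218 218 217 219]
 [249 236 220 217 217 217 218 218 218 219 218 218 218]]
[[ 55  71  70  48  31  26  28  33  30  29  26  27  31  28  35]
 [ 41  66  71  55  36  34  41  37  33  24  26  31  26  27  31]
 [ 30  63  70  64  45  43  49  44  37  35  27  25  30  27  32]
 [ 19  59  73  79  76  67  75  68  56  48  36  29  24  29  32]
 [  4  54  75 124 144 141 135 121 103  73  42  34  30  31  30]
 [  0  37  74 137 172 167 157 147 134  95  51  34  26  32  33]
 [  0  29  65 106 137 141 138 125 104  71  37  26  27  33  29]
 [  0   6  56  79  89  91  86  74  52  34  25  23  34  29  32]
 [  0   0  45  69  74  64  47  32  31  28  28  35  32  30  30]
 [  0   0  34  66  74  61  43  33  28  27  30  35  29  29  25]
 [  0   0  34  65  75  69  46  34  32  34  32  27  29  29  28]
 [  0   0  17  61  75  71  49  33  27  29  24  27  28  25  30]]
[[263.4 260.1]
 [254.5 223.6]
 [272.4 255.1]
 [262.6 219.4]] [[ 53.4  63.6]
 [ 52.7 -56.7]
 [ 33.1  56.4]
 [ 32.8 -63. ]]
```

The two estimates agree: the guide needs about 22 mm forward and 3.3 mm left. Left first, then most of the way forward.

Emit:
jog_arm(motion=[{"x": 0,"y": -2,"z": 0,"spin": 0,"fingers": -0.4},{"x": 0,"y": -3.5,"z": 0,"spin": 0,"fingers": -0.4},{"x": 4,"y": -3.5,"z": 0,"spin": 0,"fingers": -0.4},{"x": 8,"y": -3.5,"z": 0,"spin": 0,"fingers": -0.4},{"x": 12,"y": -3.5,"z": 0,"spin": 0,"fingers": -0.4},{"x": 15,"y": -3.5,"z": 0,"spin": 0,"fingers": -0.4},{"x": 16,"y": -3.5,"z": 0,"spin": 0,"fingers": -0.4},{"x": 16,"y": -3.5,"z": 0,"spin": 0,"fingers": -0.4}])

```text
clock: 8.05
eef_pos: [0.5667, 0.061, 0.0123]
tool_rot: [0.99, 0.142, 0.0, -0.0]
ft_force: [0.1, -0.2, -0.1]
grip_width: 0.0598
grasp_force: 0.0
```

```bash
python3 - <<'E'
from h import *
sideholes();c=camera('side');x0,y0,x1,y1=195,170,385,312
cv2.imwrite('pics/side4.png',cv2.resize(c['pixels'][y0:y1,x0:x1,::-1],None,fx=4,fy=4,interpolation=cv2.INTER_CUBIC))
E
```

```text
t 8.05 shift [-18.5   5.3  -0. ] tcp_b [16.   5.4] z 12.3 yaw 0.05 w 0.05980619143190982 F [ 0.1 -0.2 -0.1]
10 [295.5 205. ] [-52.3 -99.3]
1289 [284.7 231.3] [ -7.5 -11.7]
12 [248.5 208. ] [  57.9 -112.2]
24 [257.5 222. ] [ 45.8 -56.4]
13 [266.7 258.2] [46.3 63.2]
7 [312. 271.] [-35.3 118.3]
6 [305.5 272. ] [-22.  118.2]
6 [290.5 274. ] [  8.3 117.2]
18 [279.2 275.3] [ 30.9 116. ]
30 [260.9 277.8] [ 67.3 114.8]
```

View pics/side4.png

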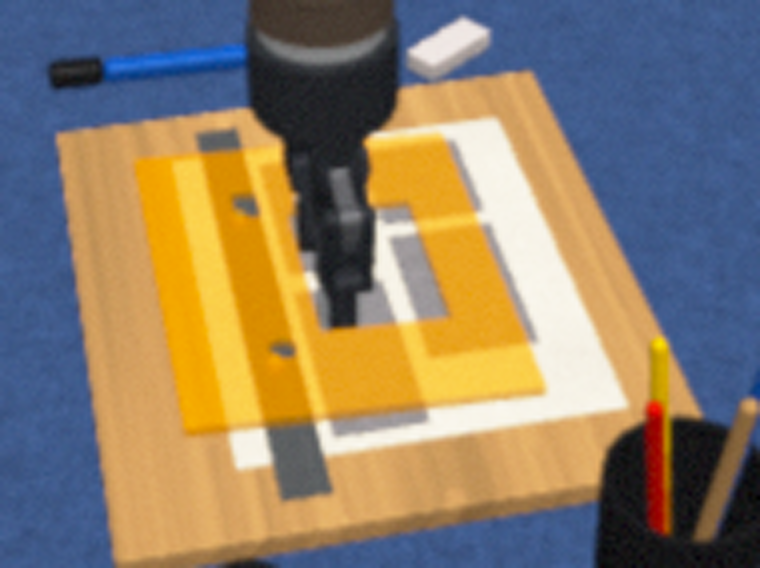

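The hole is at crop (283,350) and the slot at (245,206), both just short of the pins, with y matching. I'll creep forward.

Emit:
jog_arm(motion=[{"x": 1,"y": 0,"z": 0,"spin": 0,"fingers": -0.4},{"x": 2,"y": 0,"z": 0,"spin": 0,"fingers": -0.4},{"x": 3,"y": 0,"z": 0,"spin": 0,"fingers": -0.4},{"x": 3,"y": 0,"z": 0,"spin": 0,"fingers": -0.4},{"x": 4,"y": 0,"z": 0,"spin": 0,"fingers": -0.4},{"x": 4,"y": 0,"z": 0,"spin": 0,"fingers": -0.4}])

```text
clock: 8.9
eef_pos: [0.57, 0.062, 0.0123]
tool_rot: [0.99, 0.142, 0.0, -0.0]
ft_force: [0.0, -0.1, -0.6]
grip_width: 0.06
grasp_force: 0.0
```

```bash
cat >s.py <<'E'
from h import *
import sys
sideholes();c=camera('side');x0,y0,x1,y1=195,170,385,312
cv2.imwrite(sys.argv[1],cv2.resize(c['pixels'][y0:y1,x0:x1,::-1],None,fx=4,fy=4,interpolation=cv2.INTER_CUBIC))
E
python3 s.py pics/side5.png
```

```text
t 8.9 shift [-21.9   5.3  -0. ] tcp_b [19.4  5.4] z 12.3 yaw 0.04 w 0.05998167476353009 F [ 0.  -0.1 -0.6]
1320 [283.4 233.2] [-3.4 -6. ]
22 [243.4 212. ] [ 71.7 -99.8]
9 [257.8 224.8] [ 46.7 -46.7]
10 [303.9 273.4] [-18.  121.2]
20 [278.8 278. ] [ 33.1 122.7]
29 [260.2 281.1] [ 70.1 123.3]
```

The hole and slot blobs jumped down in the image and the push force is zero, so it looks dropped. I'll free the fingers from the edges, raise them straight up and check.

Emit:
jog_arm(motion=[{"x": -4,"y": 3,"z": 0,"spin": 0,"fingers": -0.4},{"x": -10,"y": 5,"z": 0,"spin": 0,"fingers": -0.4},{"x": -12,"y": 5,"z": -5,"spin": 0,"fingers": -0.4},{"x": -12,"y": 5,"z": -20,"spin": 0,"fingers": -0.4},{"x": -12,"y": 5,"z": -60,"spin": 0,"fingers": -0.4},{"x": -12,"y": 5,"z": -110,"spin": 0,"fingers": -0.4},{"x": -12,"y": 5,"z": -160,"spin": 0,"fingers": -0.4},{"x": -12,"y": 5,"z": -200,"spin": 0,"fingers": -0.4}])

```text
clock: 10.0
eef_pos: [0.5605, 0.0539, 0.2163]
tool_rot: [0.99, 0.142, 0.002, 0.0]
ft_force: [1.1, 0.1, -0.0]
grip_width: 0.0596
grasp_force: 0.0
```

Emit:
jog_arm(motion=[{"x": -40,"y": 40,"z": 0,"spin": 0,"fingers": -0.4},{"x": -80,"y": 80,"z": 0,"spin": 0,"fingers": -0.4},{"x": -120,"y": 120,"z": 0,"spin": 0,"fingers": -0.4},{"x": -160,"y": 160,"z": 0,"spin": 0,"fingers": -0.4},{"x": -190,"y": 200,"z": 0,"spin": 0,"fingers": -0.4},{"x": -220,"y": 240,"z": 0,"spin": 0,"fingers": -0.4},{"x": -240,"y": 270,"z": 0,"spin": 0,"fingers": -0.4},{"x": -240,"y": 270,"z": 0,"spin": 0,"fingers": -0.4}])

```text
clock: 11.0
eef_pos: [0.4049, -0.275, 0.2136]
tool_rot: [0.99, 0.14, 0.001, 0.001]
ft_force: [-0.0, 0.5, 0.1]
grip_width: 0.0603
grasp_force: 0.0
```

```bash
python3 s.py pics/side6.png; python3 look.py pics/t6.png; python3 -c "
import cv2,numpy as np
a=cv2.imread('pics/side6.png')[60:480,100:480];b=cv2.imread('pics/t6.png')[60:480,60:480]
cv2.imwrite('pics/both.png',np.hstack([a,b]))"
```

```text
t 11.0 shift [ 2.301e+02 -2.726e+02 -2.000e-01] tcp_b [-233.5 -271.8] z 213.6 yaw -0.2 w 0.060258117546850135 F [-0.   0.5  0.1]
32 [267.5 209.3] [ 15.2 -97.6]
22 [243.4 212. ] [ 71.7 -99.8]
9 [257.8 224.8] [ 46.7 -46.7]
977 [286.  239.4] [-4.8 15.1]
6 [312.5 272. ] [-35.5 121.1]
10 [304.9 273.4] [-19.9 121.6]
6 [290.5 276. ] [  9.5 122.5]
52 [268.  279.8] [ 54.6 123.1]
t 11.1 shift [ 2.299e+02 -2.699e+02  1.000e-01] tcp_b [-232.4 -269.9] z 213.2 yaw 0.0 w 0.059605595989927825 F [-0.6 -0.2 -0.2]
[(50, [48.2, -61.9]), (1527, [-7.2, -2.1]), (17, [46.6, 56.4])]
[[-74.7, -108.7], [-74.2, 103.8], [107.7, 105.9], [108.2, -110.5]]
```

View pics/both.png

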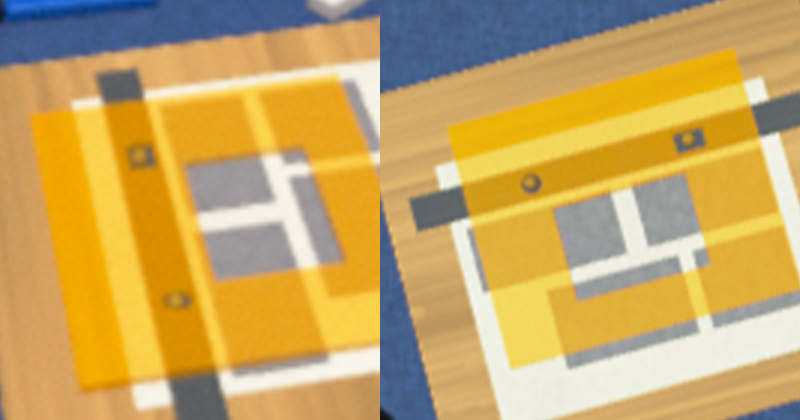

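Both views show each pin bare inside its opening: round hole at (531,183) and slot at (689,140) in the right half. I'll check flatness with two-view corner heights.

```bash
python3 - <<'E'
from h import *
d=np.load('b.npz');R,t=d['R'],d['t'];Q=[];P=[]
for n in('top','side'):
    c=camera(n);H,S,V=np.moveaxis(cv2.cvtColor(c['pixels'],cv2.COLOR_RGB2HSV).astype(int),2,0)
    m=np.zeros(H.shape,bool);x0,y0,x1,y1=ROI[n];m[y0:y1,x0:x1]=1;k=big(m&(H>12)&(H<34)&(S>152),2)
    inv=(1-k);nn,l,s,ce=cv2.connectedComponentsWithStats(inv,connectivity=4)
    j=[i for i in range(1,nn) if 700<s[i,4]<2500][0]
    out=(k|(l==j)).astype(np.uint8)
    pts=[]
    for msk in(out,(l==j).astype(np.uint8)):
        q=quad(msk);w=ray(c,q,.02)[:,:2];pts.append(q[order(w,R)])
    Q.append(np.vstack(pts));M=np.c_[cv2.Rodrigues(np.array(c['rvec']))[0],np.ravel(c['tvec'])];P.append(c['K']@M)
X=cv2.triangulatePoints(P[0],P[1],Q[0].T,Q[1].T);X=(X[:3]/X[3]).T
print(np.c_[1000*(X[:,:2]-t)@R,1000*X[:,2]].round(1))
E
```

```text
[[ -75.5 -109.    14.8]
 [ -74.9  105.3   14. ]
 [ 109.2  107.1   12.6]
 [ 109.2 -111.7   14.8]
 [ -42.7  -52.8   11.7]
 [ -41.7   48.4   14.9]
 [  28.1   47.7   16.6]
 [  28.1  -51.7   12.4]]
```

```bash
python3 -c "
from workcell import bot
print(bot.job_done())"
```

```text
the job is handed in; nothing more can be done
None
```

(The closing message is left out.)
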